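# Switch on the mill at its guarded toggle

## Task

Switch on the mill at the box with the red guard: without grasping anything, lift that guard with a finger, then push the toggle beneath it fully over towards the guard's hinge while the finger keeps the guard up, then draw the finger out and let the guard drop fully shut. Leave the yellow guard and its toggle alone, and do not pick up or shift any of the loose things on the bench.

Things in the scene. Friction and masses are not known exactly. Their poses are not given: they have to be found in the camera images.
- red_box: cream switch box with the red guard, fixed to the bench, 130 (x) x 120 (y) x 70 mm high, aluminium top panel 70 mm over the table; origin under its centre on the table, z up, x from the lip end (nearest the robot) to the guard's hinge end. The panel under the guard is flat, with a 5 mm high bush round the toggle's foot
- red_guard (a joint): hinged guard of red plastic, joint value in rad: 0 shut, grows as the lip end rises, stop at 1.0. Hinge line along the box's y at (30, 0, 76) mm in the box frame. About 35 to 70 g, a weak spring and no latch: under 1 N at the lip lifts it, and from any angle it falls shut when not held. Shut: clear see-through roof from x = -22 to +26 mm, underside 118 mm over the table; side rails 66 mm apart, 20 mm deep; sloping back down to the hinge; front end open
- red_lip (a point): middle of the front edge of the red guard's lifting lip, moves with the guard; shut, at (-30, 0, 119.5) mm in the box frame. The lip is a red flange 72 mm wide on the guard's front end, 5 mm thick, shut level from x = -30 to -18 mm, underside 117 mm over the table, free underneath down to the panel
- red_toggle (a joint): toggle under the red guard, joint value in rad: 0 = off (leaning 0.35 rad to the box's -x), 0.7 = on (leaning 0.35 rad to +x), stops at both ends; may start up to 0.1. Turns about the pivot point; lever 7 mm thick, black ball end 11 mm across, its centre 38 mm from the pivot. Friction holds it where it is left; about 1 to 2 N at the ball moves it
- red_knob (a point): centre of the ball end of the toggle under the red guard; at 0, at (-9, 0, 110) mm in the box frame, at 0.7 at (+17, 0, 110)
- red_pivot (a point): pivot of the toggle under the red guard, fixed at (4, 0, 74) mm in the box frame
- yellow_box: cream switch box with the yellow guard, fixed to the bench, 130 (x) x 120 (y) x 70 mm high, aluminium top panel 70 mm over the table; origin under its centre on the table, z up, x from the lip end (nearest the robot) to the guard's hinge end. The panel under the guard is flat, with a 5 mm high bush round the toggle's foot
- yellow_guard (a joint): hinged guard of yellow plastic, joint value in rad: 0 shut, grows as the lip end rises, stop at 1.0. Hinge line along the box's y at (30, 0, 76) mm in the box frame. About 35 to 70 g, a weak spring and no latch: under 1 N at the lip lifts it, and from any angle it falls shut when not held. Shut: clear see-through roof from x = -22 to +26 mm, underside 118 mm over the table; side rails 66 mm apart, 20 mm deep; sloping back down to the hinge; front end open
- yellow_lip (a point): middle of the front edge of the yellow guard's lifting lip, moves with the guard; shut, at (-30, 0, 119.5) mm in the box frame. The lip is a yellow flange 72 mm wide on the guard's front end, 5 mm thick, shut level from x = -30 to -18 mm, underside 117 mm over the table, free underneath down to the panel
- yellow_toggle (a joint): toggle under the yellow guard, joint value in rad: 0 = off (leaning 0.35 rad to the box's -x), 0.7 = on (leaning 0.35 rad to +x), stops at both ends; may start up to 0.1. Turns about the pivot point; lever 7 mm thick, black ball end 11 mm across, its centre 38 mm from the pivot. Friction holds it where it is left; about 1 to 2 N at the ball moves it
- yellow_knob (a point): centre of the ball end of the toggle under the yellow guard; at 0, at (-9, 0, 110) mm in the box frame, at 0.7 at (+17, 0, 110)
- yellow_pivot (a point): pivot of the toggle under the yellow guard, fixed at (4, 0, 74) mm in the box frame
- screwdriver: loose screwdriver lying in front, about 200 mm long; not part of the job
- wrench: loose steel spanner lying in front; not part of the job
- block: loose steel setting block 51 x 76 x 25 mm lying flat; origin under its centre; not part of the job
- oil: loose yellow oil bottle, 60 mm across, 160 mm tall; origin under its centre; not part of the job
- slug: loose brass slug, 40 mm across, 60 mm tall, standing; origin under its centre; not part of the job
- jar: loose amber jar with steel cap, 60 mm across, 70 mm tall; origin under its centre; not part of the job
- brush: loose hand brush lying on the left; not part of the job

How it is judged:
By the outcome, as a careful person would: the job done as asked, in the order asked, and still so for the second after the job is handed in, with the robot touching nothing.
It also fails if it takes over 35 s, if anything falls off the work surface, if the arm or the gripper's body presses on something with over 40 N, if the wrist force passes 120 N, or if a joint passes its speed limit or range.

## Robot

A 6-joint arm with a two-finger parallel gripper is mounted at the origin on the work surface. World frame = base frame: x ahead of the robot, y to its left, z up, the work surface at z = 0. Lengths are in m, angles in degrees, forces in N, time in s.
With the tool pointing down it reaches from about 0.325 to 0.9 m from the base axis. Payload 3.5 kg.
Tool frame: the origin (TCP) lies midway between the tips of the shut fingers; the grasp point (between the pads) lies env.grasp_offset behind it (env.grasp_offset is the distance from the TCP to the grasp point, in m); z points along the fingers, y is the direction in which the jaws open and shut (so a half turn about z gives the same grasp; the last joint's range is limited). The gripper opens to 85 mm and grips with 20 to 120 N. Pads are 22 mm wide; open, the fingers measure 114 mm over their backs; the gripper's body (76 mm by 85 mm) begins 54 mm behind the grasp point. The pads swing forward as they close: fully open they stand 13 mm farther back than shut.
Start: joints at [-73.362, 15.837, -1.513, 72.651, 0, 84.076], TCP at [0.24, -0.577, 0.231] pointing down, gripper open.
Joint ranges: [-178.77, 178.77], [-48.84, 107.48], [-61.69, 71.31], [-111.58, 123.2], [-90, 87.43], [-180, 180]. Speed limits (degrees/s): [147.25, 147.25, 180, 180, 180, 180].

## Interface

Orientations are given as [roll, pitch, yaw] about the fixed x, y, z axes, in that order (R = Rz(yaw) Ry(pitch) Rx(roll)).
In Python, from workcell import env gives the robot as it stands. The module is installed in compiled form; this text tells all that it offers.
- The arm moves only by the tool jog_arm, never from a script. Its argument "targets" is a list of rows, each an object with "offset": the shift along the tool's x, y, z in m, a list of three; "spin": the turn about the tool's z in degrees. In form: [{"offset": [tx, ty, tz], "spin": spin}, ...]. A call has 1 to 5 rows; each row is the pose to reach, as a shift and turn from the pose measured when the call began, along the tool's axes at that moment; what a row does not reach only later rows make up. A row lasts 1/12 s, in which the tool goes at most 41.7 mm and 7.16 degrees, less where a joint would pass 70% of its speed; a pose out of reach is approached as far as the arm can. A call with a gripper value outside its range is refused whole. "claw" is the opening, from -1 (shut) to 1 (fully open), so that 0 is half open, set as the call begins (left out, the last holds). The fingers move at their own pace and stop on an object; "newtons" is the grip in N (left out, the last holds). Time passes only in rows, so rows that repeat a pose let the fingers close. It gives the time, the measured TCP pose, the force and the opening at its end, in the units of the state.
- env.state(): the state, without advancing time (a new reading comes with each control period).
- env.grab_frame(name): name is "scene" or "top" or "wrist"; returns a dict with "image" (384x512x3 uint8, red, green, blue), "range_z" (384x512 float32, m along the optical axis (not along the pixel's ray), 0 where there is no reading), "mtx" (3x3 intrinsics, pixels), "k1" (the pictures are not rectified: a ray, as slopes to the right and down, at radius r is drawn at 1 + k1 r^2 times it, then the intrinsics apply), "camera_from_world" (4x4, takes a point from world to camera coordinates); the wrist camera has in their place "hand_eye" (4x4, takes a point from camera to tool coordinates, whose origin is the TCP and whose axes are the flange's). Camera axes: x right, y down, z forward; pixel columns grow to the right and rows downward; lengths in m; the calibration is good to about 2 mm. A picture is of the moment at which its call begins: read the wrist's pose just before it.
- env.close_job(): hands the job in, once; it reports no verdict.
The state is a dict: "time": time; "joints": joint angles; "joint_vel": joint speeds; "joint_efforts": joint torques, N m; "eef_pos": TCP position; "tool_rot": TCP orientation; "wrist_force": force on the tool from outside, world axes, zero at the start; "torque": the same for the moment, N m; "grip_width": finger opening in m.
Only numpy, scipy, OpenCV 4.12 (cv2) and the standard library are available. Lean on these libraries where they do the work, as an engineer would, in place of code of your own. Each camera call takes 0.05 s, during which the arm holds its last target.

## Working session

There is one attempt and no reset: what is moved stays moved. The work goes in short steps, Python scripts to look and compute and a tool call to move; the robot and the scene stay as the last step left them, time stands still between calls to the robot, and variables do not carry over. Pictures are saved under pics/ and viewed, and the job is handed in when it is done.

Besides the shell and the picture viewer there is one more tool, called after "Request:" as a command line: name --argument value ..., lists and objects as JSON in quotes. jog_arm: Moves the arm, as the interface text tells. Its arguments: {"type":"object","properties":{"targets":{"type":"array","items":{"type":"object","properties":{"offset":{"type":"array","items":{"type":"number"}},"spin":{"type":"number"}}}},"claw":{"type":"number"},"newtons":{"type":"number"}},"required":["targets"]}

```bash
mkdir -p pics; python3 - <<'E'
from workcell import env
import cv2,numpy as np
s=env.state();print(s, env.grasp_offset)
for n in("scene","top"):
    f=env.grab_frame(n);cv2.imwrite(f"pics/{n}0.png",f["image"][:,:,::-1]);np.savez(f"{n}0.npz",**f)
    print(n,f["mtx"],f["k1"],f["camera_from_world"])
E
```

```text
{'time': 0.0, 'joints': array([-7.33616251e+01,  1.58804112e+01, -1.59873583e+00,  7.26506101e+01,
       -1.18312494e-03,  8.40742635e+01]), 'joint_vel': array([ 0.0023644 , -0.00163783,  0.01972872, -0.06518967, -0.07215373,
        0.01406851]), 'joint_efforts': array([-8.08442255e-04, -4.45508444e+01,  2.95205373e+01,  1.65779219e-02,
        5.30428326e-05, -4.84670863e-06]), 'eef_pos': array([ 0.23956847, -0.57641148,  0.23012903]), 'tool_rot': array([-1.79870814e+02, -1.22192290e-02,  2.25640990e+01]), 'wrist_force': array([-0.01771314, -0.13150293, -0.31758952]), 'torque': array([-0.00538058, -0.0230395 ,  0.00097377]), 'grip_width': 0.08511390730465769} 0.0187
scene [[349.97360811   0.         261.51435181]
 [  0.         349.97360811 188.85514824]
 [  0.           0.           1.        ]] -0.035682938250016207 [[ 0.80134115  0.59819476 -0.0039229  -0.49157737]
 [ 0.36401965 -0.49282326 -0.79032584 -0.13001383]
 [-0.47470207  0.6318926  -0.61267421  1.19979709]
 [ 0.          0.          0.          1.        ]]
top [[391.52772332   0.         259.25038482]
 [  0.         391.52772332 197.15406888]
 [  0.           0.           1.        ]] -0.02146422849656897 [[-0.01711171 -0.9998176  -0.00848302 -0.00484019]
 [-0.98985213  0.01813696 -0.140939    0.58770891]
 [ 0.14106715  0.00598523 -0.98998194  1.11323797]
 [ 0.          0.          0.          1.        ]]
```

View pics/scene0.png

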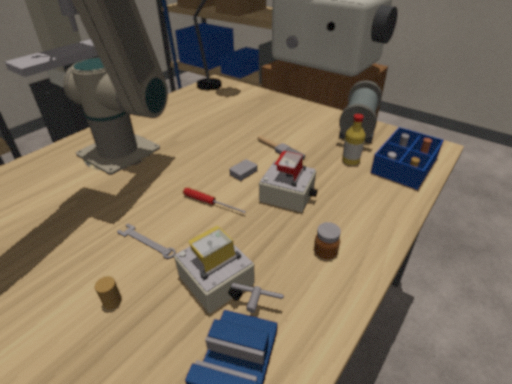

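View pics/top0.png

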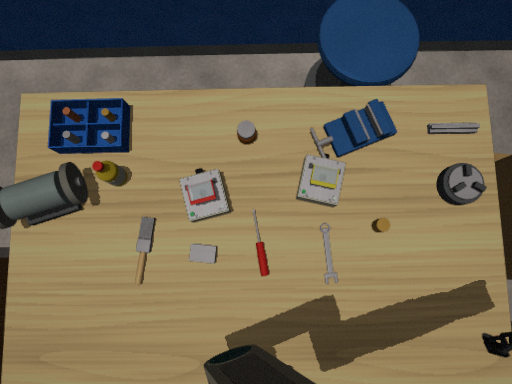

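```bash
cat > h.py <<'E'
import numpy as np,cv2
def world(f):
    K=f["mtx"];h,w=f["range_z"].shape
    uv=np.stack(np.meshgrid(np.arange(w),np.arange(h)),-1).reshape(-1,2).astype(np.float64)
    d=cv2.undistortPoints(uv[:,None],K,np.array([float(f["k1"]),0,0,0,0]))[:,0]
    z=f["range_z"].reshape(-1)
    P=np.c_[d*z[:,None],z]
    T=f["camera_from_world"];W=(P-T[:3,3])@T[:3,:3]
    return W.reshape(h,w,3)
E
python3 - <<'E'
from h import *
for n,box in(("top",(170,155,240,235)),("scene",(250,140,330,220))):
    f=dict(np.load(f"{n}0.npz"));W=world(f);x0,y0,x1,y1=box
    im=f["image"];cv2.imwrite(f"pics/{n}_crop0.png",cv2.resize(im[y0:y1,x0:x1,::-1],None,fx=7,fy=7,interpolation=cv2.INTER_CUBIC))
    w=W[y0:y1,x0:x1].reshape(-1,3);c=im[y0:y1,x0:x1].reshape(-1,3).astype(int)
    m=(abs(w[:,2]-.070)<.006)
    r=cv2.minAreaRect(w[m,:2].astype(np.float32)*1000);print(n,"panel",m.sum(),r,w[m,2].mean())
    m=(c[:,0]>110)&(c[:,1]<70)&(c[:,2]<70)&(w[:,2]>.08)
    print("red",m.sum(),w[m].mean(0),np.percentile(w[m],[2,50,98],axis=0)); 
    m=m&(w[:,2]>.110)
    print(cv2.minAreaRect(w[m,:2].astype(np.float32)*1000),w[m].mean(0))
E
```

```text
top panel 1159 ((594.6373291015625, 145.3473663330078), (129.25177001953125, 118.89913177490234), 13.646132469177246) 0.0694569909822781
red 115 [0.57415753 0.13507929 0.13969453] [[0.56146562 0.10572464 0.1177858 ]
 [0.57349645 0.1357613  0.12107492]
 [0.61935398 0.18087266 0.12643061]]
((513.33544921875, 89.1870346069336), (272.4303283691406, 82.80623626708984), 34.547813415527344) [0.57415753 0.13507929 0.13969453]
scene panel 876 ((597.385009765625, 142.14642333984375), (129.44342041015625, 119.37104034423828), 14.097559928894043) 0.07056519868607486
red 34 [0.57952446 0.13127349 0.12229227] [[0.56489201 0.10496193 0.1183388 ]
 [0.57581632 0.13149882 0.12294102]
 [0.62189556 0.16359191 0.12407432]]
((583.5630493164062, 127.19241333007812), (34.27714920043945, 76.90907287597656), 48.160850524902344) [0.57952446 0.13127349 0.12229227]
```

```bash
python3 - <<'E'
import cv2,numpy as np
a=cv2.imread("pics/top_crop0.png");b=cv2.imread("pics/scene_crop0.png")
a=cv2.resize(a,(400,457));b=cv2.resize(b,(400,400));b=cv2.copyMakeBorder(b,0,57,0,0,0)
cv2.imwrite("pics/crops0.png",np.hstack([a,b]))
E
```

```text
(no output)
```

View pics/crops0.png

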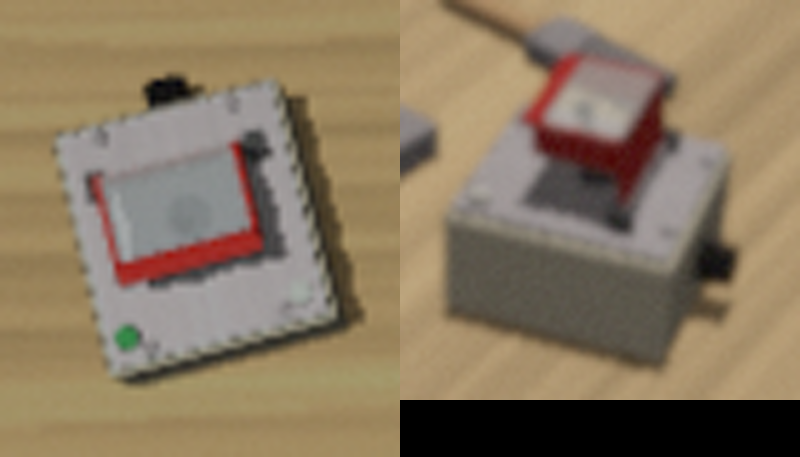

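The top and scene views agree: the red box is at about (596, 144) mm with a yaw of 13.8°, and its panel measures 129×119 mm as it should. I'm shutting the fingers, aligning tool x with the box x, and moving over.

Request:
jog_arm --targets '[{"offset": [0.02, -0.02, 0], "spin": 4.4}, {"offset": [0.05, -0.05, 0], "spin": 8.8}, {"offset": [0.08, -0.08, 0], "spin": 8.8}, {"offset": [0.11, -0.11, 0], "spin": 8.8}, {"offset": [0.14, -0.14, 0], "spin": 8.8}]' --claw -1

```text
time: 0.52
eef_pos: [0.314, -0.3942, 0.2299]
tool_rot: [-179.8, 0.0, 13.7]
wrist_force: [0.9, -0.8, -0.0]
grip_width: 0.0257
```

Request:
jog_arm --targets '[{"offset": [0.02, -0.028, 0], "spin": 0}, {"offset": [0.043, -0.06, 0], "spin": 0}, {"offset": [0.066, -0.092, 0], "spin": 0}, {"offset": [0.089, -0.124, 0], "spin": 0}, {"offset": [0.11, -0.153, 0], "spin": 0}]'

```text
time: 0.93
eef_pos: [0.3845, -0.2172, 0.23]
tool_rot: [-179.8, 0.0, 13.7]
wrist_force: [1.5, -0.4, 0.4]
grip_width: 0.0003
```

Request:
jog_arm --targets '[{"offset": [0.023, -0.032, 0], "spin": 0}, {"offset": [0.046, -0.064, 0], "spin": 0}, {"offset": [0.069, -0.096, 0], "spin": 0}, {"offset": [0.092, -0.128, 0], "spin": 0}, {"offset": [0.11, -0.153, 0], "spin": 0}]'

```text
time: 1.35
eef_pos: [0.4552, -0.0397, 0.2303]
tool_rot: [-179.7, 0.0, 13.8]
wrist_force: [0.6, -0.1, -0.1]
grip_width: -0.0
```

Request:
jog_arm --targets '[{"offset": [0.023, -0.032, 0], "spin": 0}, {"offset": [0.046, -0.064, 0], "spin": 0}, {"offset": [0.069, -0.096, 0], "spin": 0}, {"offset": [0.09, -0.125, 0], "spin": 0}, {"offset": [0.105, -0.145, 0], "spin": 0}]'

```text
time: 1.77
eef_pos: [0.523, 0.1291, 0.2305]
tool_rot: [-179.7, 0.0, 13.9]
wrist_force: [1.0, -0.8, 0.3]
grip_width: -0.0
```

```bash
python3 - <<'E'
from workcell import env
from h import *
s=env.state();print(s["time"],s["eef_pos"],s["tool_rot"],s["wrist_force"])
f=env.grab_frame("wrist");cv2.imwrite("pics/wrist1.png",f["image"][:,:,::-1]);np.savez("wrist1.npz",pos=s["eef_pos"],rot=s["tool_rot"],**f)
H=f["hand_eye"];print(H)
from scipy.spatial.transform import Rotation as R
T=np.eye(4);T[:3,:3]=R.from_euler("xyz",s["tool_rot"],degrees=True).as_matrix();T[:3,3]=s["eef_pos"]
f["camera_from_world"]=np.linalg.inv(T@H)
W=world(f).reshape(-1,3);c=f["image"].reshape(-1,3).astype(int)
m=(c[:,0]>110)&(c[:,1]<70)&(c[:,2]<70)&(W[:,2]>.110)&(W[:,2]<.13)
if m.sum():print(m.sum(),np.percentile(W[m],[2,50,98],axis=0))
m=abs(W[:,2]-.07)<.006
if m.sum():print(cv2.minAreaRect(W[m,:2].astype(np.float32)*1000))
E
```

```text
1.7667 [0.52303889 0.12913439 0.23050313] [-1.79695407e+02  2.63539527e-02  1.39217009e+01] [ 0.9624745  -0.83583817  0.27991293]
[[ 3.04581302e-04 -9.48583343e-01 -3.16527326e-01  8.14986994e-02]
 [ 9.99999916e-01  3.76067383e-04 -1.64756644e-04 -4.32862517e-04]
 [ 2.75321011e-04 -3.16527249e-01  9.48583378e-01 -1.43261992e-01]
 [ 0.00000000e+00  0.00000000e+00  0.00000000e+00  1.00000000e+00]]
1218 [[0.56315517 0.11159737 0.12076321]
 [0.57342737 0.14936396 0.12238388]
 [0.62674839 0.18453974 0.12387176]]
((597.5853881835938, 145.8641815185547), (128.82943725585938, 119.60553741455078), 13.956252098083496)
```

View pics/wrist1.png

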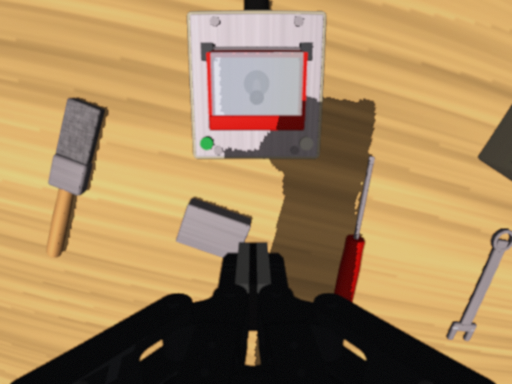

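The wrist view shows the red lip at pixel (258, 123), the toggle ball at (257, 97) and the finger tips at (253, 245). The wrist fit puts the box at (597, 146) with yaw 13.96°, which agrees with the other two views. I'm lowering now.

Request:
jog_arm --targets '[{"offset": [0, 0.002, 0.03], "spin": 0}, {"offset": [0, 0.002, 0.06], "spin": 0}, {"offset": [0, 0.002, 0.09], "spin": 0}, {"offset": [0, 0.002, 0.115], "spin": 0}, {"offset": [0, 0.002, 0.128], "spin": 0}]'

```text
time: 2.23
eef_pos: [0.5221, 0.1304, 0.0985]
tool_rot: [-179.5, 0.2, 14.1]
wrist_force: [-0.4, 0.4, 0.5]
grip_width: 0.0002
```

Request:
jog_arm --targets '[{"offset": [0.006, 0, 0], "spin": 0}, {"offset": [0.012, 0, 0], "spin": 0}, {"offset": [0.018, 0, 0], "spin": 0}, {"offset": [0.022, 0, 0], "spin": 0}, {"offset": [0.024, 0, 0], "spin": 0}]'

```text
time: 2.65
eef_pos: [0.5481, 0.1365, 0.1002]
tool_rot: [-179.5, 0.0, 14.1]
wrist_force: [-0.2, -0.1, 1.0]
grip_width: -0.0004
```

```bash
cat > look.py <<'E'
import sys
from workcell import env
from h import *
k=sys.argv[1]
s=env.state();p=s["eef_pos"]*1000;d=p[:2]-[597,145];a=np.radians(13.9)
print(s["time"],p.round(1),"box xy",(d@[np.cos(a),np.sin(a)]).round(1),(d@[-np.sin(a),np.cos(a)]).round(1),s["tool_rot"].round(2),"F",s["wrist_force"].round(2))
w=env.grab_frame("wrist")["image"];t=env.grab_frame("scene")["image"]
im=np.hstack([cv2.resize(w[:,60:444],(400,400)),cv2.resize(t[120:220,240:340],(400,400),interpolation=cv2.INTER_CUBIC)])
cv2.imwrite(f"pics/look{k}.png",im[:,:,::-1])
E
python3 look.py 2
```

```text
2.65 [548.1 136.5 100.2] box xy -49.5 3.5 [-1.7955e+02  1.0000e-02  1.4050e+01] F [-0.16 -0.09  0.99]
```

View pics/look2.png

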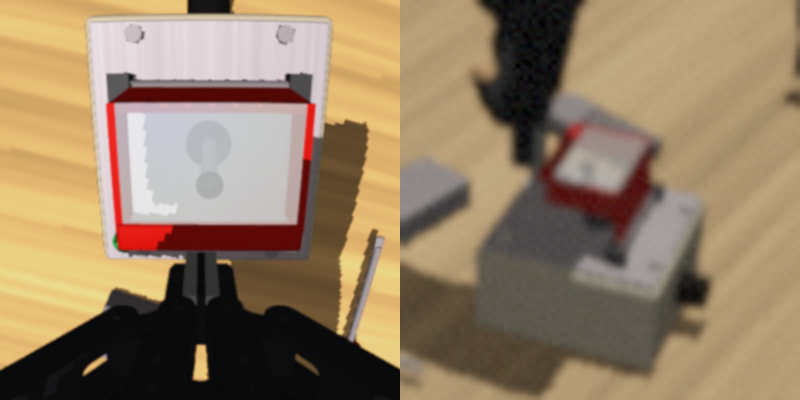

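The finger is just short of the lip and about 3.5 mm to the left. I'll centre it and push in to start lifting the guard, stopping short of the toggle.

Request:
jog_arm --targets '[{"offset": [0.004, 0.003, 0], "spin": 0}, {"offset": [0.008, 0.003, 0], "spin": 0}, {"offset": [0.012, 0.003, 0], "spin": 0}, {"offset": [0.016, 0.003, 0], "spin": 0}, {"offset": [0.019, 0.003, 0], "spin": 0}]'

```text
time: 3.17
eef_pos: [0.5568, 0.1355, 0.0991]
tool_rot: [-179.6, 1.3, 14.0]
wrist_force: [-25.7, -9.1, 22.6]
grip_width: 0.0002
```

```bash
python3 look.py 3
```

```text
3.1667 [556.8 135.5  99.1] box xy -41.3 0.4 [-179.63    1.28   14.03] F [-25.7   -9.11  22.55]
```

View pics/look3.png

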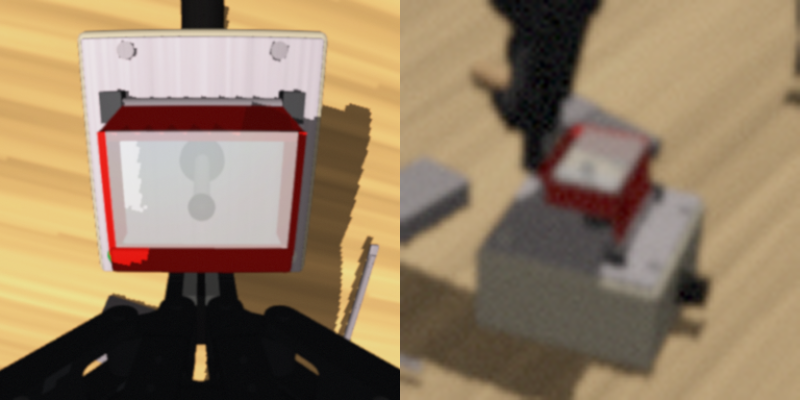

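The lip jammed. The tool read about −27 N along the push and +22 N upward, so friction of about 0.85 is holding the lip edge down. The finger has to rise along with the lip, so I'll back off, lower the tip, press lightly, then move up and in along the lip's arc.

Request:
jog_arm --targets '[{"offset": [-0.006, 0, 0], "spin": 0}, {"offset": [-0.006, 0, 0.004], "spin": 0}, {"offset": [-0.006, 0, 0.008], "spin": 0}, {"offset": [-0.006, 0, 0.012], "spin": 0}, {"offset": [-0.006, 0, 0.012], "spin": 0}]'

```text
time: 3.68
eef_pos: [0.5507, 0.1341, 0.0861]
tool_rot: [-179.6, 1.3, 14.0]
wrist_force: [-0.5, -0.1, 0.2]
grip_width: 0.0
```

```bash
python3 look.py 4
```

```text
3.6833 [550.7 134.1  86.1] box xy -47.6 0.5 [-179.62    1.3    14.03] F [-0.53 -0.06  0.22]
```

Request:
jog_arm --targets '[{"offset": [0.005, 0, 0], "spin": 0}, {"offset": [0.008, 0, 0], "spin": 0}, {"offset": [0.01, 0, -0.003], "spin": 0}, {"offset": [0.0125, 0, -0.0065], "spin": 0}, {"offset": [0.015, 0, -0.01], "spin": 0}]'

```text
time: 4.2
eef_pos: [0.5649, 0.1376, 0.0964]
tool_rot: [-179.6, 1.4, 14.0]
wrist_force: [-2.8, -1.1, 1.6]
grip_width: 0.0002
```

```bash
python3 look.py 5
```

```text
4.2 [564.9 137.6  96.4] box xy -33.0 0.6 [-179.62    1.42   14.04] F [-2.81 -1.15  1.58]
```

View pics/look5.png

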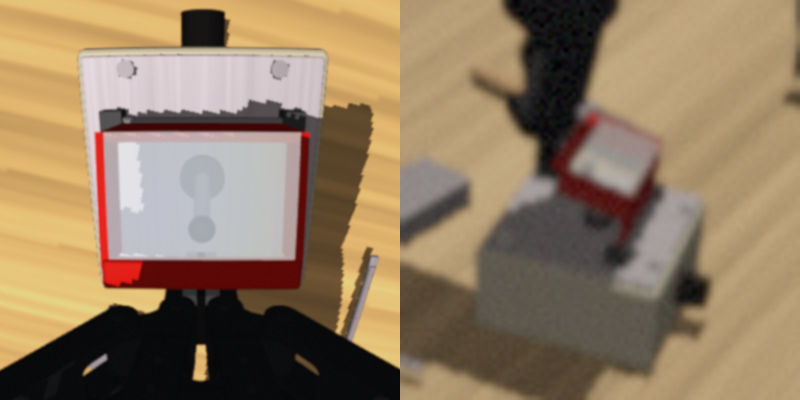

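The guard is now lifting, with a small force of about 3 N. I'm continuing along the arc.

Request:
jog_arm --targets '[{"offset": [0.001, 0, -0.002], "spin": 0}, {"offset": [0.002, 0, -0.004], "spin": 0}, {"offset": [0.003, 0, -0.005], "spin": 0}, {"offset": [0.005, 0, -0.006], "spin": 0}, {"offset": [0.006, 0, -0.007], "spin": 0}]'

```text
time: 4.72
eef_pos: [0.5735, 0.1395, 0.1043]
tool_rot: [-179.6, 1.1, 14.0]
wrist_force: [-0.4, 0.1, -0.1]
grip_width: -0.0001
```

```bash
python3 look.py 6
```

```text
4.7167 [573.5 139.5 104.3] box xy -24.1 0.3 [-179.63    1.12   14.03] F [-0.4   0.12 -0.13]
```

View pics/look6.png

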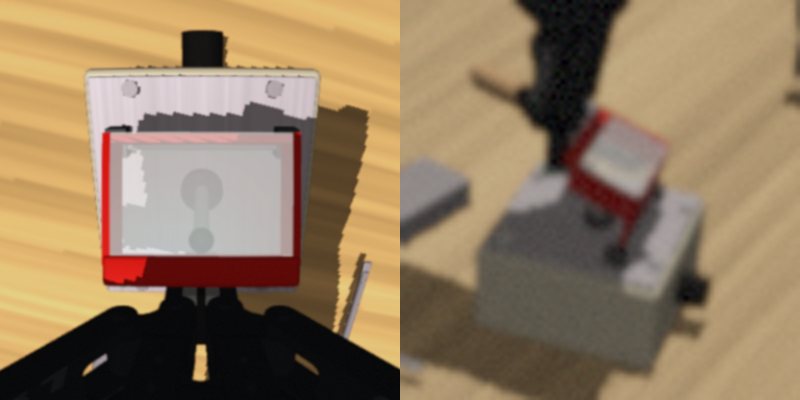

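The guard is up about 0.33 rad and the finger is at the toggle ball. I'm lowering the tip slightly and pushing on.

Request:
jog_arm --targets '[{"offset": [0, 0, 0.002], "spin": 0}, {"offset": [0.001, 0, 0.004], "spin": 0}, {"offset": [0.004, 0, 0.004], "spin": 0}, {"offset": [0.008, 0, 0.004], "spin": 0}, {"offset": [0.012, 0, 0.004], "spin": 0}]'

```text
time: 5.23
eef_pos: [0.5848, 0.1424, 0.1002]
tool_rot: [-179.6, 1.2, 14.0]
wrist_force: [-1.1, -0.3, 1.7]
grip_width: 0.0
```

```bash
python3 look.py 7
```

```text
5.2333 [584.8 142.4 100.2] box xy -12.5 0.4 [-179.63    1.16   14.03] F [-1.11 -0.29  1.71]
```

View pics/look7.png

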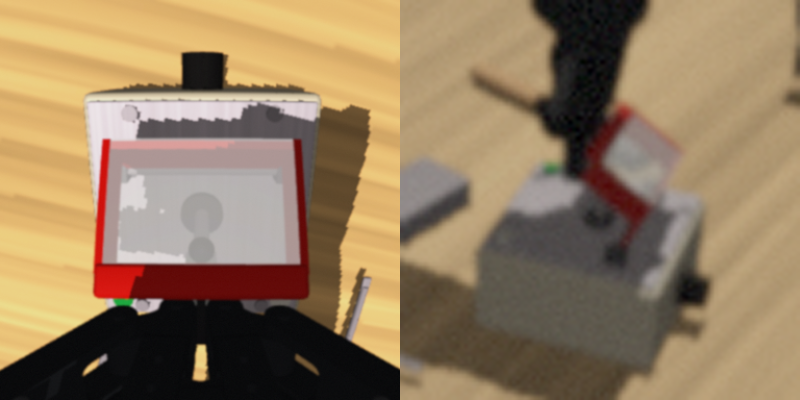

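The guard keeps rising, and in the wrist view the ball now sits closer to its foot. I'm continuing.

Request:
jog_arm --targets '[{"offset": [0.003, 0, 0], "spin": 0}, {"offset": [0.006, 0, 0], "spin": 0}, {"offset": [0.009, 0, 0], "spin": 0}, {"offset": [0.012, 0, 0], "spin": 0}, {"offset": [0.014, 0, 0], "spin": 0}]'

```text
time: 5.75
eef_pos: [0.5978, 0.1456, 0.099]
tool_rot: [-179.6, 1.3, 14.0]
wrist_force: [-7.1, -2.5, 3.6]
grip_width: 0.0
```

```bash
python3 look.py 8
```

```text
5.75 [597.8 145.6  99. ] box xy 1.0 0.4 [-179.63    1.31   14.04] F [-7.14 -2.55  3.6 ]
```

View pics/look8.png

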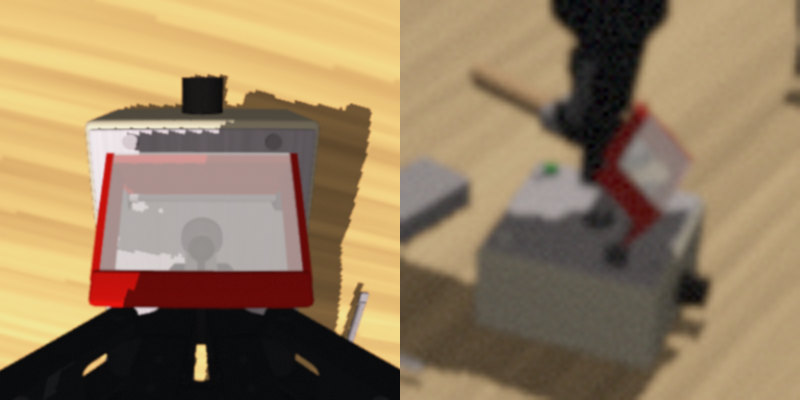

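The force has risen to 7.5 N at box x = +1, against an expected stop near +0.5. I'll press a little more to make sure.

Request:
jog_arm --targets '[{"offset": [0.003, 0, 0], "spin": 0}, {"offset": [0.005, 0, 0], "spin": 0}, {"offset": [0.006, 0, 0], "spin": 0}]'

```text
time: 6.1
eef_pos: [0.5982, 0.1458, 0.0986]
tool_rot: [-179.7, 2.0, 14.0]
wrist_force: [-14.7, -4.8, 13.2]
grip_width: 0.0002
```

```bash
python3 look.py 9
```

```text
6.1 [598.2 145.8  98.6] box xy 1.4 0.5 [-179.66    1.99   14.03] F [-14.7   -4.81  13.24]
```

It's hard against its stop: 15 N with only 0.4 mm more travel. I'm drawing the finger straight out.

Request:
jog_arm --targets '[{"offset": [-0.006, 0, 0], "spin": 0}, {"offset": [-0.012, 0, 0], "spin": 0}, {"offset": [-0.018, 0, 0], "spin": 0}, {"offset": [-0.024, 0, 0], "spin": 0}, {"offset": [-0.03, 0, 0], "spin": 0}]'

```text
time: 6.62
eef_pos: [0.5691, 0.1385, 0.0998]
tool_rot: [-179.7, 1.9, 14.0]
wrist_force: [0.4, -0.2, 0.4]
grip_width: 0.0
```

Request:
jog_arm --targets '[{"offset": [-0.008, 0, 0], "spin": 0}, {"offset": [-0.016, 0, 0], "spin": 0}, {"offset": [-0.024, 0, 0], "spin": 0}, {"offset": [-0.032, 0, 0], "spin": 0}, {"offset": [-0.045, 0, 0], "spin": 0}]'

```text
time: 7.03
eef_pos: [0.5257, 0.1275, 0.1016]
tool_rot: [-179.7, 1.8, 14.0]
wrist_force: [0.1, -0.5, 0.4]
grip_width: -0.0001
```

```bash
python3 look.py 10
```

```text
7.0333 [525.7 127.5 101.6] box xy -73.4 0.2 [-179.67    1.82   14.03] F [ 0.08 -0.47  0.43]
```

View pics/look10.png

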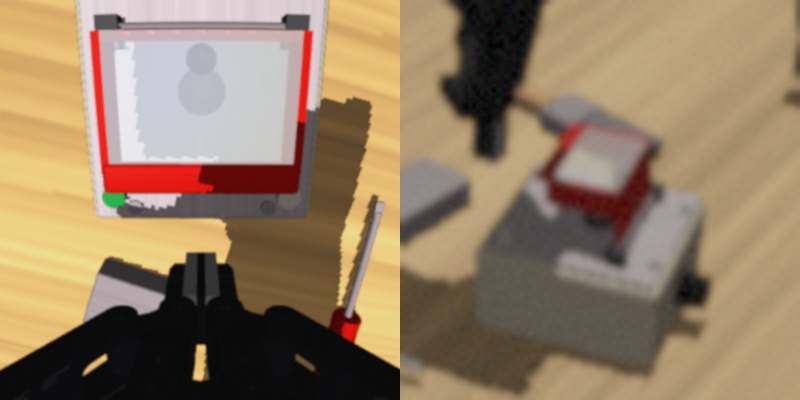

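The guard is shut, and the ball at (202, 58) is now on the hinge side of its foot at (202, 92). I'll raise the arm and measure.

Request:
jog_arm --targets '[{"offset": [-0.005, 0, -0.03], "spin": 0}, {"offset": [-0.01, 0, -0.06], "spin": 0}, {"offset": [-0.01, 0, -0.09], "spin": 0}, {"offset": [-0.01, 0, -0.12], "spin": 0}, {"offset": [-0.01, 0, -0.13], "spin": 0}]'

```text
time: 7.55
eef_pos: [0.5213, 0.1255, 0.2366]
tool_rot: [-179.7, 1.5, 14.0]
wrist_force: [0.7, 0.2, 0.3]
grip_width: -0.0
```

```bash
python3 - <<'E'
from workcell import env
from h import *
from scipy.spatial.transform import Rotation as R
import numpy as np
s=env.state();f=env.grab_frame("wrist");t=env.grab_frame("top")
np.savez("wrist2.npz",pos=s["eef_pos"],rot=s["tool_rot"],**f);np.savez("top2.npz",**t)
print(s["eef_pos"],s["tool_rot"])
def prep(f):
    if "hand_eye" in f:
        T=np.eye(4);T[:3,:3]=R.from_euler("xyz",f["rot"],degrees=True).as_matrix();T[:3,3]=f["pos"]
        f["camera_from_world"]=np.linalg.inv(T@f["hand_eye"])
    return f
out=[]
for n in("wrist1","wrist2"):
    f=prep(dict(np.load(n+".npz")));W=world(f).reshape(-1,3);c=f["image"].reshape(-1,3).astype(int)
    m=abs(W[:,2]-.07)<.006;r=cv2.minAreaRect(W[m,:2].astype(np.float32)*1000);print(n,r)
    m=(c[:,0]>110)&(c[:,1]<70)&(c[:,2]<70)&(W[:,2]>.110)&(W[:,2]<.15)
    print("lip z",np.percentile(W[m],[2,50,98],axis=0)*1000)
    # rectified box-frame view at z=110 plane, 4 px/mm
    ctr=np.array([597.,145]);a=np.radians(13.9);u=np.array([np.cos(a),np.sin(a)]);v=np.array([-np.sin(a),np.cos(a)])
    X=np.linspace(50,-50,400);Y=np.linspace(50,-50,400)
    P=(ctr+X[:,None,None]*u+Y[None,:,None]*v)/1000;P=np.concatenate([P,np.full(P.shape[:2]+(1,),.110)],-1).reshape(-1,3)
    T=f["camera_from_world"];rv=cv2.Rodrigues(T[:3,:3])[0]
    p=cv2.projectPoints(P,rv,T[:3,3],f["mtx"],np.array([float(f["k1"]),0,0,0,0]))[0].reshape(400,400,2).astype(np.float32)
    o=cv2.remap(f["image"],p,None,cv2.INTER_LINEAR)[:,:,::-1].copy()
    for q in range(0,400,40):cv2.putText(o,str(50-q//4),(0,q+4),0,.4,(0,0,0));cv2.line(o,(25,q),(35,q),(0,0,0))
    out.append(o)
cv2.imwrite("pics/rect.png",np.hstack(out))
d=cv2.absdiff(np.load("top0.npz")["image"],t["image"]).max(-1);cv2.imwrite("pics/top2.png",np.hstack([cv2.resize(t["image"][:,:,::-1],(400,300)),cv2.cvtColor(cv2.resize(d,(400,300)),8)]))
E
```

```text
[0.52127988 0.12553345 0.23656221] [-179.71048921    1.52356748   14.01799062]
wrist1 ((597.5853881835938, 145.8641815185547), (128.82943725585938, 119.60553741455078), 13.956252098083496)
lip z [[563.15517327 111.59737139 120.76321385]
 [573.42736599 149.36396071 122.3838751 ]
 [626.74838741 184.53973865 123.8717606 ]]
wrist2 ((617.9488525390625, 43.95927429199219), (133.29196166992188, 330.7518310546875), 11.622257232666016)
lip z [[563.01552598 113.6970248  120.5768991 ]
 [573.52914317 147.49137373 122.30913154]
 [624.69515578 184.22774818 123.80752365]]
```

View pics/rect.png

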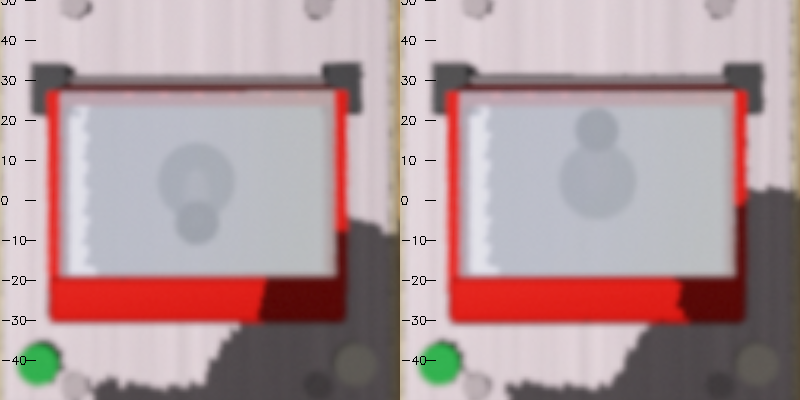

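View pics/top2.png

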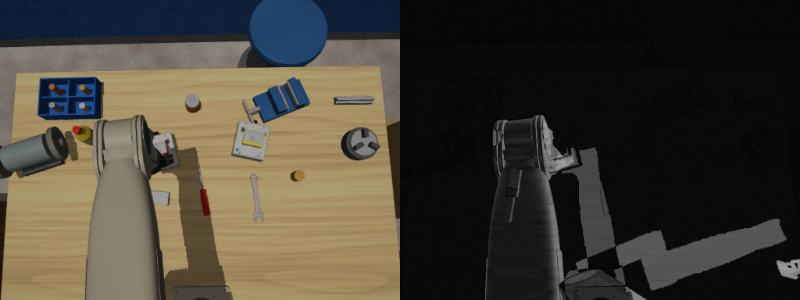

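The rectified views (box-frame mm) show the ball has moved from x ≈ −5.5 to +17.5, where fully on is +17. The lip is back at its original height (122.3 mm against 122.4 before), and the difference image shows only the arm and its shadow. I'm handing in.

```bash
python3 -c "
from workcell import env
print(env.state()['wrist_force'],env.state()['joint_vel'].round(2));print(env.close_job())"
```

```text
[ 0.51438025  0.49779876 -0.9093708 ] [ 0.08  1.83 -4.29 -1.1  -0.04  0.07]
the job is handed in; nothing more can be done
None
```

The mill's red toggle is fully on and the red guard has dropped shut. I handed the job in at about 7.7 s with the robot clear of everything.

**What I did:** I used the shut fingers as one finger to raise the guard by its lip. I then pushed the toggle over against its stop with the guard riding on the finger, and drew the finger straight out.

**One thing went wrong on the way:** my first straight push on the lip jammed by friction, with about 35 N on the wrist and the guard not moving. I backed off, lowered the tip and moved up along the lip's arc, which lifted it with about 3 N.

**Last checks:**
- **Toggle:** the ball moved from x ≈ −5.5 mm to +17.5 mm in the box frame, where fully on is +17. At the stop it took 15 N for only 0.4 mm more travel.
- **Guard:** the lip is back at its starting height, 122.3 mm against 122.4 mm before.
- **Other things:** the top view shows no change to the yellow box or the loose items it can see. The arm hid part of the bench there, including some of the brush and the setting block. The wrist and scene views showed no sign that either had moved, but I did not measure them.
- **Check that disagreed:** refitting the box outline in the last wrist view failed, because other surfaces got into the mask, so I used the earlier fits. Those agreed with each other to about 3 mm.
- **Arm at hand-in:** it was still settling slightly, at up to about 4°/s, about 115 mm above the lip.

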